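# Hang a label roll on the printer's feed rail

## Robot

A 6-joint arm with a two-finger parallel gripper is mounted at the origin on the work surface. World frame = base frame: x ahead of the robot, y to its left, z up, the work surface at z = 0. Lengths are in mm, angles in rad, forces in N, time in s.
With the tool pointing down it reaches from about 275 to 750 mm from the base axis. Payload 10.2 kg.
Tool frame: the origin (TCP) lies at the very end of the fingers, on their centre line; the grasp point (between the pads) lies 19 mm behind it (ctrl.grip_depth is the distance from the TCP to the grasp point, in mm); z points along the fingers, x is the direction in which the jaws open and shut, and the axes are right-handed (so a half turn about z gives the same grasp; the last joint's range is limited). The gripper opens to 85 mm and grips with 20 to 120 N. Pads are 22 mm wide; open, the fingers measure 114 mm over their backs; the gripper's body (76 mm by 85 mm) begins 54 mm behind the grasp point. The pads swing forward as they close: fully open they stand 13 mm farther back than shut.
Start: joints at [-1.344, 0.313, 1.498, -0, 1.331, -0.223], TCP at [228.251, -472.792, 231.294] pointing down, gripper open.
Joint ranges: [-2.94, 2.94], [-0.97, 2.17], [0.19, 2.56], [-1.23, 4.37], [0.02, 3.11], [-2.88, 2.88]. Speed limits (rad/s): [2.39, 2.39, 3.01, 3.14, 3.14, 3.14].

## Interface

Orientations are given as a unit quaternion [w, x, y, z].
In Python, from rig import ctrl gives the robot as it stands.
- The arm moves only by the tool play_rows, never from a script. Its argument "motion" is a list of rows, each a list of 2 entries, a list of its own where there are three numbers: the shift along the tool's x, y, z in mm, then the turn, a rotation vector about the tool's x, y, z in degrees. A call has 1 to 20 rows; each row shifts and turns the commanded pose from where the row before left it, along the tool's axes as they then stand; what a row does not reach is not made up. A row lasts 1/12 s, in which the tool goes at most 41.7 mm and 7.16 degrees, less where a joint would pass 70% of its speed; a pose out of reach is approached as far as the arm can. A call with a gripper value outside its range is refused whole. "fingers" is the finger opening in mm, from 0 to 85.4, set as the call begins (left out, the last holds). The fingers move at their own pace and stop on an object; "squeeze" is the grip in N (left out, the last holds). Time passes only in rows, so rows that do not move let the fingers close. It gives the time, the measured TCP pose, the force and the opening at its end, in the units of the state.
- ctrl.sense(): the state, without advancing time (a new reading comes with each control period).
- ctrl.capture(name): name is "side" or "top" or "wrist"; returns the picture (384x512x3 uint8, red, green, blue); there is no depth.
- ctrl.get_calibration(name): a dict with "K" (3x3 intrinsics, pixels), "k1" (the pictures are not rectified: a ray, as slopes to the right and down, at radius r is drawn at 1 + k1 r^2 times it, then the intrinsics apply), "R" (3x3) and "t" (3): a world point X has camera coordinates R X + t; the wrist camera has in their place "tool_from_camera" (4x4, takes a point from camera to tool coordinates, whose origin is the TCP and whose axes are the tool frame's). Camera axes: x right, y down, z forward; pixel columns grow to the right and rows downward; lengths in mm; the calibration is good to about 2 mm. A picture is of the moment at which its call begins: read the wrist's pose just before it. get_calibration takes no time and is no camera call.
- ctrl.finish_job(): hands the job in, once; it reports no verdict.
Trained networks look in the newest picture that a camera, given by its name, has taken for a name from the list of things; names that differ only in an ending like _2 or _b are one class to them, and where a whole thing is asked for, a point or a joint stands for the part that bears it (a point fixed in the world has none). Each returns a list of dicts, best first, with "p" (0 to 1); they miss things now and then, are a little off and sometimes report something else, mostly with a low value. They report only what shows in the picture. A call takes as long as a camera call. They do not tell look-alikes from the thing itself.
- ctrl.spot_in(camera, name): "position" ([column, row] as shares, 0 to 1, of the picture: columns of its width, rows of its height, amid what is visible of it).
The state is a dict: "time_s": time; "joints": joint angles; "dq": joint speeds; "tau": joint torques, N m; "eef_pos": TCP position; "ee_rot": TCP orientation; "force": force on the tool from outside, world axes, zero at the start; "wrist_torque": the same for the moment, N m; "grip_width": opening from 0.0 (shut) to 1.0 (fully open).
Only numpy, scipy, OpenCV 4.12 (cv2) and the standard library are available. Lean on these libraries where they do the work, as an engineer would, in place of code of your own. Each camera call takes 0.05 s, during which the arm holds its last target. There are 200 camera calls.

## Task

Load the label printer: take the wide label roll off the front of the stock rail, lifting it over the rail's upturned end, and hang it on the empty feed rail beside the printer, so that it hangs free behind that rail's upturned end. Do not drop the roll or force it over the end stops, leave the narrow roll hanging on the stock rail, and do not disturb the other things on the desk.

Things in the scene. Friction and masses are not known exactly. Their poses are not given: they have to be found in the camera images.
- label_roll: the wide white label roll, outer of the two on the stock rail: rigid, 100 mm across, 50 mm wide, 0.2 to 0.4 kg, brown card core with a 38 mm bore right through. Origin: middle of the bore; x along the bore, z up at the start. Hung, its bore rests on the 12 mm rod, origin 13 mm below the rod's centre line. Grip from above across the flat sides; ring 31 mm deep from outside to bore; room for a finger at both sides.
- spare_roll: the narrow white label roll behind it on the stock rail, nearer the post: 80 mm across, 30 mm wide, bore 38 mm; origin in the middle of the bore, x along the bore. It stays there.
- stock_stand: stock rail stand, screwed to the desk on the left (+y): steel foot 110 x 110 x 8 mm, 18 mm post 167 mm high, one level 12 mm steel rod. Origin on the desk under the post's axis, z up. The rod runs from the post along the stand's -x (towards the robot) at y = 0, centre line z = 130 mm; collar and flange on the post reach to x = -21 mm.
- stock_stop (a point): top of the stock rail's end stop, the rod's free end bent straight up: 12 mm thick, x = -190 to -202 mm in its stand's frame, rounded top 26 mm above the rod's centre line. Stop and rod together are 32 mm high: a 38 mm bore passes only if lifted so that the stop's top and the rod's underside are both inside it.
- feed_stand: feed rail stand, screwed to the desk on the right (-y) by the printer: same foot, 18 mm post 202 mm high, one empty level 12 mm rod along the stand's -x at y = 0; collar and flange reach to x = -21 mm. Origin on the desk under the post's axis, z up. The rod's collar is clamped fast anywhere up the post: rod centre line 120 to 165 mm above the desk, not measured; look or feel for it (it bears a firm touch).
- feed_below (a point): the point on the desk straight below the middle of the feed rail's end stop, at x = -141 mm in its stand's frame. The stop is like the stock rail's: upturned, 12 mm thick (x = -135 to -147 mm), rounded top 26 mm above the rod's centre line. A roll hung with its origin near x = -78 mm leaves room for a finger on either side.
- printer: the grey and black label printer, 130 mm wide, 200 mm long, 135 mm high, standing fixed about 0.22 m to the right (-y) of the feed rail, its slot facing the rail; origin at the centre of its underside, length along y
- tape_roll: a roll of brown packing tape lying flat on the desk, 110 mm across, 48 mm high; origin at the centre of its underside; a bystander
- scanner: a hand-held barcode scanner lying on the desk, about 120 x 130 mm, 36 mm high; origin under its body; a bystander
- carton: a small closed carton, 150 x 110 x 60 mm, on the desk; origin at the centre of its underside; a bystander
Not all that is in view belongs to the job. Leave any red look-alike of the spare_roll alone. What is shaped like the feed_stand but pink is not meant.

How it is judged (in metres and radians):
On the way:
1. the wide roll has been lifted off the stock rail, clear beyond its end stop, and is in the air (x of label_roll in the frame of stock_stand below -0.225 m and height (world z) of label_roll above 0.095 m), for 0.1 s.
At the end, for the whole second after the job is handed in: the wide roll hangs at rest on the feed rail: its middle between 38 and 110 mm from the post's axis (the whole roll behind the end stop) and within 10 mm sideways of the rod, at hanging height, carried by the rail; the narrow roll still hangs on the stock rail (x of label_roll in the frame of feed_stand between -0.11 and -0.038 m and y of label_roll in the frame of feed_stand between -0.01 and 0.01 m and height (world z) of label_roll between 0.095 and 0.16 m and contact force between label_roll and feed_stand above 0.8 N and linear speed of label_roll below 0.02 m/s and angular speed of label_roll below 0.4 rad/s and x of spare_roll in the frame of stock_stand between -0.176 and -0.028 m and y of spare_roll in the frame of stock_stand between -0.01 and 0.01 m and height (world z) of spare_roll above 0.1 m); the robot touches nothing.
It fails at once if a label roll is dropped on the desk (height (world z) of any of label_roll, spare_roll below 0.08 m).
It fails at once if the roll is forced against a rail or its end stop (over 40 N) (contact force between label_roll and feed_stand above 40 N or contact force between label_roll and stock_stand above 40 N).
It fails at once if the tape roll, scanner or carton is moved more than 30 mm (distance of any of tape_roll, scanner, carton from where it was at the start of the episode above 0.03 m).
It also fails if it takes over 69 s, if anything falls off the work surface, if the arm or the gripper's body presses on something with over 40 N, if the wrist force passes 120 N, or if a joint passes its speed limit or range.

## Working session

There is one attempt and no reset: what is moved stays moved. The work goes in short steps, Python scripts to look and compute and a tool call to move; the robot and the scene stay as the last step left them, time stands still between calls to the robot, and variables do not carry over. Pictures are saved under pics/ and viewed, about 8 in all and at most 12, crops included, and the job is handed in when it is done.

Besides the shell and the picture viewer there is one more tool, called after "Emit:" as a command line: name --argument value ..., lists and objects as JSON in quotes. play_rows: Moves the arm, as the interface text tells. Its arguments: {"type":"object","properties":{"motion":{"type":"array"},"fingers":{"type":"number"},"squeeze":{"type":"number"}},"required":["motion"]}

```bash
mkdir -p pics; ls; python3 - <<'E'
from rig import ctrl
import cv2,numpy as np
s=ctrl.sense();print(s)
for n in ("side","top"):
    im=ctrl.capture(n);cv2.imwrite(f"pics/{n}0.png",im[:,:,::-1])
    c=ctrl.get_calibration(n);print(n,c)
    for o in ("label_roll","spare_roll","stock_stand","stock_stop","feed_stand","feed_below","printer"):
        try:print(o,[(round(d['p'],2),np.round(np.array(d['position'])*[512,384]).tolist()) for d in ctrl.spot_in(n,o)[:3]])
        except Exception as e:print(o,e)
print(ctrl.get_calibration("wrist"),ctrl.grip_depth)
a=cv2.imread("pics/side0.png");b=cv2.imread("pics/top0.png")
print(ctrl.sense()['time_s'])
E
```

```text
pics
{'time_s': 0.0, 'joints': array([-1.34439699e+00,  3.13454617e-01,  1.49843812e+00, -1.59061569e-05,
        1.33100322e+00, -2.23433146e-01]), 'dq': array([ 0.00129818, -0.00086767, -0.00010559, -0.00093804,  0.00030301,
       -0.00102597]), 'tau': array([-1.86668825e-03, -4.12272441e+01, -2.59743798e+01, -2.71074186e-04,
        4.15659844e-03,  8.41257474e-06]), 'eef_pos': array([ 228.18784373, -472.52885889,  230.73232492]), 'ee_rot': array([-4.54631930e-04,  8.46999849e-01, -5.31592730e-01, -4.66922486e-04]), 'force': array([ 0.02945765, -0.07928475, -0.13883412]), 'wrist_torque': array([-0.01475593,  0.00734774,  0.0612129 ]), 'grip_width': 1.0045922658489124}
side {'K': array([[379.38302807,   0.        , 262.1130802 ],
       [  0.        , 379.38302807, 190.61622623],
       [  0.        ,   0.        ,   1.        ]]), 'k1': -0.1154896374482006, 'R': array([[ 0.90935234, -0.41535054,  0.02371187],
       [-0.22046418, -0.52944278, -0.81919832],
       [ 0.35280854,  0.73971229, -0.57301995]]), 't': array([-526.9879304 ,  194.16809241, 1248.16992344])}
label_roll [(0.5
[... 1044 characters left out ...]
0, 159.0])]
feed_below [(0.6, [286.0, 157.0]), (0.58, [389.0, 218.0])]
printer [(0.77, [348.0, 162.0]), (0.3, [289.0, 159.0])]
{'K': array([[327.35632781,   0.        , 257.18827312],
       [  0.        , 327.35632781, 187.90450929],
       [  0.        ,   0.        ,   1.        ]]), 'k1': -0.06635611689868227, 'tool_from_camera': array([[ 9.99999422e-01,  9.65377174e-04,  4.74289049e-04,
         5.11176586e-01],
       [-1.06533919e-03,  9.49717292e-01,  3.13106900e-01,
        -8.01216609e+01],
       [-1.48174256e-04, -3.13107224e-01,  9.49717771e-01,
        -1.42560035e+02],
       [ 0.00000000e+00,  0.00000000e+00,  0.00000000e+00,
         1.00000000e+00]])} 18.700000000000003
0.8
```

View pics/side0.png

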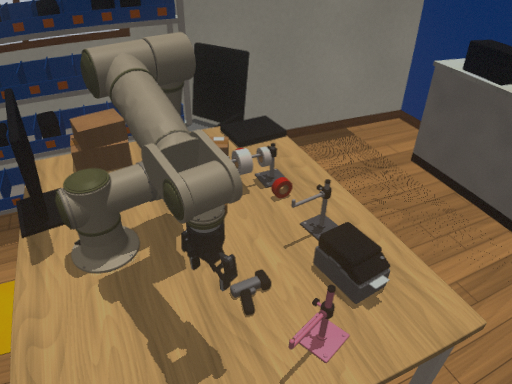

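View pics/top0.png

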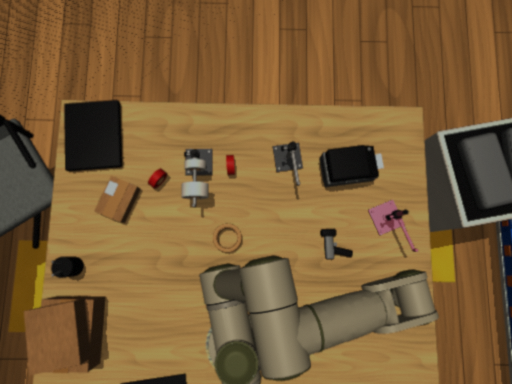

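Side view: feed stand near (323,222) with its rod running to (294,204), and wide roll near (243,161). Top view: stock rail (200,156)→(202,213) with the wide roll at (195,190), feed rail from (292,150) to (297,196), and tape roll at (227,238). I'll enlarge both.

```bash
cat > h.py <<'E'
from rig import ctrl
import cv2,numpy as np
from scipy.spatial.transform import Rotation as Ro
def rays(n,px,state=None):
    c=ctrl.get_calibration(n);K=c['K']
    d=cv2.undistortPoints(np.array(px,float).reshape(-1,1,2),K,np.array([c['k1'],0,0,0.]))[:,0]
    d=np.c_[d,np.ones(len(d))]
    if n=='wrist':
        w,x,y,z=state['ee_rot'];R=Ro.from_quat([x,y,z,w]).as_matrix();T=c['tool_from_camera']
        return R@T[:3,3]+state['eef_pos'],d@(R@T[:3,:3]).T
    R,t=np.array(c['R']),np.array(c['t']);return -R.T@t,d@R
def atz(n,px,z,state=None):
    o,d=rays(n,px,state);return o+d*((z-o[2])/d[:,2])[:,None]
def proj(n,X,state=None):
    c=ctrl.get_calibration(n);X=np.array(X,float).reshape(-1,3)
    if n=='wrist':
        w,x,y,z=state['ee_rot'];R=Ro.from_quat([x,y,z,w]).as_matrix();T=c['tool_from_camera']
        P=(((X-state['eef_pos'])@R)-T[:3,3])@T[:3,:3]
    else: P=X@np.array(c['R']).T+c['t']
    return cv2.projectPoints(P,np.zeros(3),np.zeros(3),c['K'],np.array([c['k1'],0,0,0.]))[0][:,0]
E
python3 - <<'E'
import cv2,numpy as np
a=cv2.imread("pics/top0.png")[135:225,170:310];b=cv2.imread("pics/side0.png")[130:250,220:350]
A=cv2.resize(a,None,fx=5.5,fy=5.5,interpolation=cv2.INTER_CUBIC);cv2.imwrite("pics/t1.png",A)
cv2.imwrite("pics/s1.png",cv2.resize(b,None,fx=5,fy=5,interpolation=cv2.INTER_CUBIC))
E
```

```text
(no output)
```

View pics/t1.png

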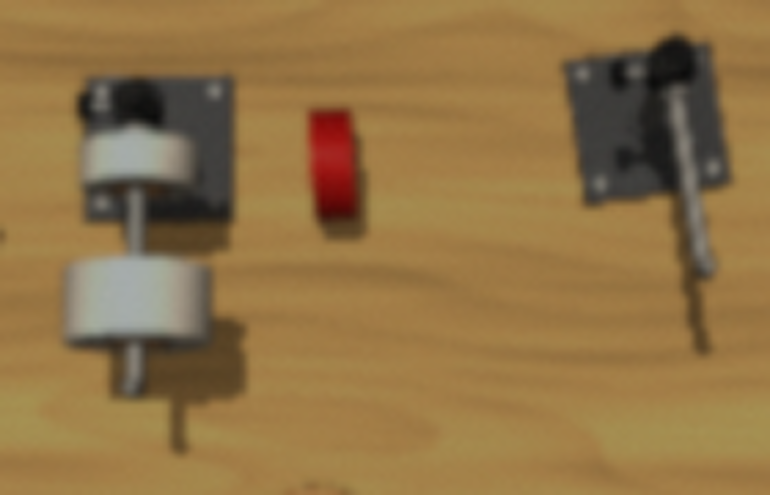

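View pics/s1.png

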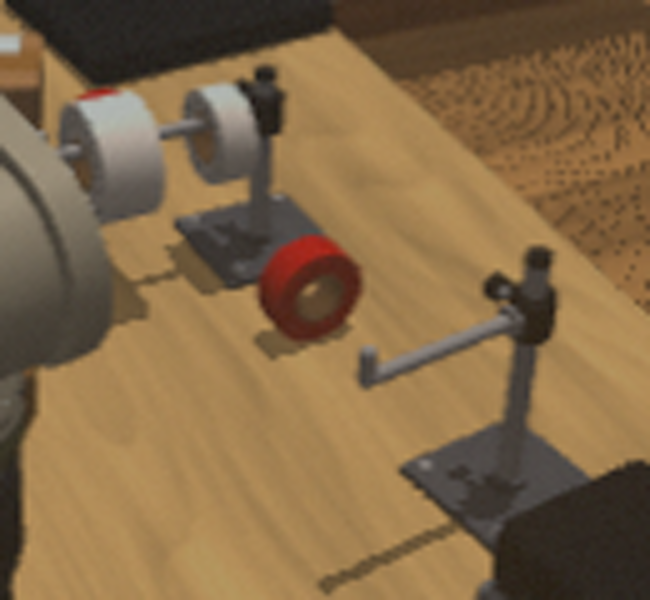

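```bash
python3 - <<'E'
from h import *
np.set_printoptions(suppress=True,precision=1)
T=lambda p:np.array(p)/5.5+[170,135]-.4
S=lambda p:np.array(p)/5+[220,130]-.4
for nm,f in (("stock",[(88,78),(233,78),(232,220),(85,220)]),("feed",[(565,62),(712,43),(730,182),(587,205)])):
    P=atz("top",T(f),8);c=P.mean(0);v=P[0]-P[3]+P[1]-P[2];yaw=np.arctan2(v[1],v[0]);print(nm,c,np.degrees(yaw),np.linalg.norm(P-np.roll(P,1,0),axis=1))
    R=np.array([[np.cos(yaw),-np.sin(yaw)],[np.sin(yaw),np.cos(yaw)]])
    if nm=="stock":
        for q,z in (((138,95),167),((133,385),145),((137,258),167),((137,345),167)):
            p=atz("top",T([q]),z)[0];print(q,p,(p[:2]-c[:2])@R)
    else:
        p=atz("top",T([(677,48)]),202)[0];print('post',p)
        p=atz("side",S([(538,250)]),202)[0];print('post side',p)
        for z in (130,140,150,160,170):
            p=atz("top",T([(706,268)]),z)[0];print('stop top',z,(p[:2]-c[:2])@R)
        e=c[:2]+R@[-141,0]
        for h in (120,130,140,150,160): print(h,[( (q-[220,130])*5) for q in proj("side",[[*e,h+26],[*e,h-6]])],(proj("top",[[*e,h+26]])-[170,135])*5.5)
E
```

```text
stock [700.9 173.3   8. ] 1.2563264016115394 [106.9 106.8 107.1 107.2]
(138, 95) [699.3 168.4 167. ] [-1.7 -4.8]
(133, 385) [508.5 167.4 145. ] [-192.5   -1.7]
(137, 258) [589.5 165.  167. ] [-111.6   -5.9]
(137, 345) [532.  162.8 167. ] [-169.1   -6.8]
feed [ 726.9 -186.4    8. ] 7.8812455037063565 [109.3 110.5 106.3 106.9]
post [ 727.8 -185.2  202. ]
post side [ 729.7 -180.5  202. ]
stop top 130 [-133.4   -8.1]
stop top 140 [-135.    -6.6]
stop top 150 [-136.7   -5.1]
stop top 160 [-138.3   -3.5]
stop top 170 [-140.   -2.]
120 [array([359.7, 387.1]), array([356.3, 425.9])] [[696.4 274.1]]
130 [array([360.7, 374.7]), array([357.3, 413.9])] [[698.3 271.4]]
140 [array([361.8, 362.2]), array([358.4, 401.8])] [[700.2 268.7]]
150 [array([362.9, 349.5]), array([359.4, 389.5])] [[702.2 266. ]]
160 [array([364. , 336.8]), array([360.5, 377.2])] [[704.1 263.2]]
```

Emit:
play_rows --motion '[[[0,0,0],[0,0,-6.55]],[[0,0,0],[0,0,-6.55]],[[0,0,0],[0,0,-6.55]],[[0,0,0],[0,0,-6.55]],[[0,0,0],[0,0,-6.55]],[[0,0,0],[0,0,-6.55]],[[0,0,0],[0,0,-6.55]],[[0,0,0],[0,0,-6.55]],[[0,0,0],[0,0,-6.55]],[[0,0,0],[0,0,-6.55]],[[0,0,0],[0,0,-6.55]]]' --fingers 0 --squeeze 40

```text
time_s: 1.72
eef_pos: [228.2, -472.8, 231.3]
ee_rot: [0.0, 0.997, 0.071, -0.0]
force: [0.4, 0.1, 0.2]
grip_width: 0.001
```

Emit:
play_rows --motion '[[[25.5,-12,-1.5],[0,0,0]],[[25.5,-12,-1.5],[0,0,0]],[[25.5,-12,-1.5],[0,0,0]],[[25.5,-12,-1.5],[0,0,0]],[[25.5,-12,-1.5],[0,0,0]],[[25.5,-12,-1.5],[0,0,0]],[[25.5,-12,-1.5],[0,0,0]],[[25.5,-12,-1.5],[0,0,0]],[[25.5,-12,-1.5],[0,0,0]],[[25.5,-12,-1.5],[0,0,0]],[[25.5,-12,-1.5],[0,0,0]],[[25.5,-12,-1.5],[0,0,0]],[[25.5,-12,-1.5],[0,0,0]],[[25.5,-12,-1.5],[0,0,0]],[[25.5,-12,-1.5],[0,0,0]],[[25.5,-12,-1.5],[0,0,0]],[[25.5,-12,-1.5],[0,0,0]],[[25.5,-12,-1.5],[0,0,0]],[[0,0,0],[0,0,0]],[[0,0,0],[0,0,0]]]'

```text
time_s: 3.38
eef_pos: [654.2, -195.5, 257.5]
ee_rot: [-0.0, 0.998, 0.069, -0.0]
force: [0.3, 0.3, -0.7]
grip_width: 0.004
```

```bash
python3 - <<'E'
from h import *
import pickle
s=ctrl.sense();im=ctrl.capture("wrist");pickle.dump(s,open("w1.pkl","wb"))
cv2.imwrite("pics/w1.png",cv2.resize(im[:,:,::-1],(768,576),interpolation=cv2.INTER_CUBIC));print(s['time_s'],s['eef_pos'],s['ee_rot'],s['force'])
E
```

```text
3.3833 [ 654.19757486 -195.4616099   257.46761888] [-1.61767021e-04  9.97609208e-01  6.91064163e-02 -3.81095889e-04] [ 0.32226452  0.26758084 -0.73359736]
```

View pics/w1.png

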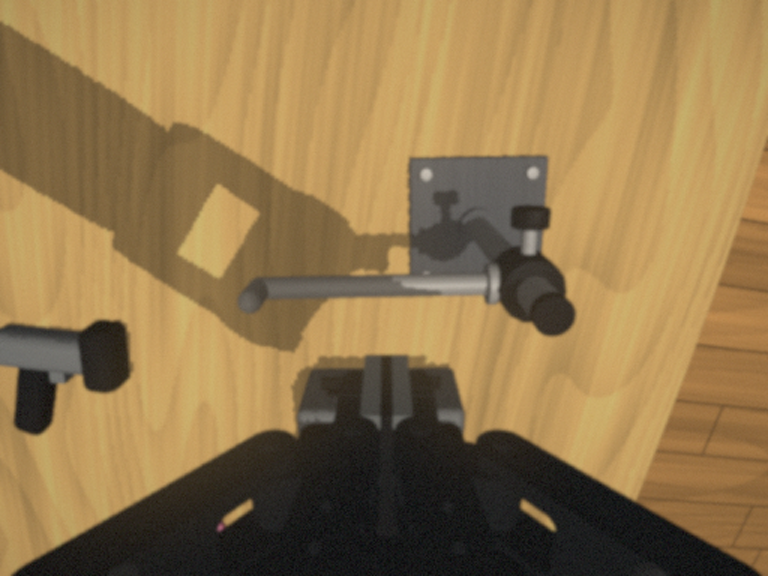

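The wrist view shows the stop tip at (248,299), stop base (257,289), rod meeting the flange at (490,283), post top (553,313), and foot corners (411,158) and (548,156). I'll fit the feed stand pose and rod height to all views.

```bash
python3 - <<'E'
from h import *
import pickle
from scipy.optimize import least_squares
s=pickle.load(open("w1.pkl","rb"))
W=lambda x,y:((x+.5)/1.5-.5,(y+.5)/1.5-.5)
T=lambda x,y:(x/5.5+169.6,y/5.5+134.6)
S=lambda x,y:(x/5+219.6,y/5+129.6)
h='h'
obs=[("wrist",(0,0,202),W(554,313)),("wrist",(-141,0,('h',24)),W(249,298)),("wrist",(-21,0,('h',0)),W(489,283)),
("wrist",(-55,55,8),W(411,158)),("wrist",(55,55,8),W(548,156)),("wrist",(-80,0,('h',0)),W(380,286)),
("side",(0,0,202),S(538,250)),("side",(-141,0,('h',26)),S(367,349)),("side",(-141,0,('h',-6)),S(368,385)),
("top",(0,0,202),T(677,50)),("top",(-141,0,('h',26)),T(706,268)),
*[("top",(a,b,8),T(*q)) for a,b,q in ((55,55,(565,62)),(55,-55,(712,43)),(-55,-55,(730,182)),(-55,55,(587,205)))]]
wt={"wrist":1.,"side":1.,"top":1.}
def f(p):
    r=[]
    for n,X,u in obs:
        x,y,z=X; z=p[3]+z[1] if isinstance(z,tuple) else z
        c,q=np.cos(p[2]),np.sin(p[2])
        r.append(proj(n,[p[0]+c*x-q*y,p[1]+q*x+c*y,z],s)[0]-u)
    return np.ravel(r)
o=least_squares(f,[727,-186,.14,150],loss='soft_l1',x_scale=[10,10,.1,10])
p=o.x;print(p[:2],np.degrees(p[2]),p[3]);
for a,b in zip(obs,f(p).reshape(-1,2)):print(a[0],a[1],np.round(b,1))
c,q=np.cos(p[2]),np.sin(p[2])
print("at -78",p[0]-78*c,p[1]-78*q,"stop",p[0]-141*c,p[1]-141*q)
E
```

```text
[ 728.158666   -185.96039237] 8.561631907386895 155.07351902897258
wrist (0, 0, 202) [1.6 1.7]
wrist (-141, 0, ('h', 24)) [-0.2  1.6]
wrist (-21, 0, ('h', 0)) [-0.7 -0.4]
wrist (-55, 55, 8) [-0.4 -1.1]
wrist (55, 55, 8) [ 1.7 -0.1]
wrist (-80, 0, ('h', 0)) [-2.7 -1.7]
side (0, 0, 202) [0.5 0.9]
side (-141, 0, ('h', 26)) [ 0.3 -0.7]
side (-141, 0, ('h', -6)) [-0.6  0.2]
top (0, 0, 202) [ 0.2 -0.5]
top (-141, 0, ('h', 26)) [ 0.2 -0.6]
top (55, 55, 8) [-0.3 -0.6]
top (55, -55, 8) [-0.4 -0.5]
top (-55, -55, 8) [0.5 0.3]
top (-55, 55, 8) [-0.4 -0.4]
at -78 651.0278749420643 -197.57250116680962 stop 588.7299283180178 -206.9515121182615
```

Emit:
play_rows --motion '[[[-3,1.5,17],[0,0,0]],[[0,0,17],[0,0,0]],[[0,0,17],[0,0,0]],[[0,0,17],[0,0,0]],[[0,0,17],[0,0,0]],[[0,0,4.5],[0,0,0]],[[0,0,1],[0,0,0]],[[0,0,1],[0,0,0]],[[0,0,1],[0,0,0]],[[0,0,1],[0,0,0]],[[0,0,1],[0,0,0]],[[0,0,0],[0,0,0]]]'

```text
time_s: 4.43
eef_pos: [650.9, -198.3, 164.0]
ee_rot: [0.0, 0.998, 0.068, 0.0]
force: [-0.0, -0.1, 0.3]
grip_width: 0.0
```

Emit:
play_rows --motion '[[[0,0,1],[0,0,0]],[[0,0,1],[0,0,0]],[[0,0,0],[0,0,0]],[[0,0,0],[0,0,0]]]'

```text
time_s: 4.77
eef_pos: [650.8, -198.2, 161.7]
ee_rot: [-0.0, 0.998, 0.068, -0.0]
force: [0.7, -0.4, -0.6]
grip_width: 0.002
```

Emit:
play_rows --motion '[[[0,0,1],[0,0,0]],[[0,0,1],[0,0,0]],[[0,0,0],[0,0,0]],[[0,0,0],[0,0,0]]]'

```text
time_s: 5.1
eef_pos: [651.0, -198.3, 160.8]
ee_rot: [0.0, 0.998, 0.068, 0.0]
force: [-2.5, 1.5, 4.7]
grip_width: -0.002
```

Emit:
play_rows --motion '[[[0,0,1],[0,0,0]],[[0,0,0],[0,0,0]],[[0,0,0],[0,0,0]]]'

```text
time_s: 5.35
eef_pos: [651.1, -198.3, 160.7]
ee_rot: [0.001, 0.998, 0.068, 0.001]
force: [-2.8, 0.5, 9.6]
grip_width: 0.001
```

Emit:
play_rows --motion '[[[0,0,-20],[0,0,0]],[[0,0,-27],[0,0,0]],[[0,0,-27],[0,0,0]],[[0,0,-27],[0,0,0]],[[-2.8,-27,0],[0,0,0]],[[-2.8,-27,0],[0,0,0]],[[-2.8,-27,0],[0,0,0]],[[-2.8,-27,0],[0,0,0]],[[-2.8,-27,0],[0,0,0]],[[-2.8,-27,0],[0,0,0]],[[-2.8,-27,0],[0,0,0]],[[-2.8,-27,0],[0,0,0]],[[-2.8,-27,0],[0,0,0]],[[-2.8,-27,0],[0,0,0]],[[-2.8,-27,0],[0,0,0]],[[-2.8,-27,0],[0,0,0]],[[-2.8,-27,0],[0,0,0]],[[-2.8,-27,0],[0,0,0]],[[0,0,0],[0,0,6.8]],[[0,0,0],[0,0,0]]]' --fingers 62

```text
time_s: 7.02
eef_pos: [560.1, 172.2, 259.9]
ee_rot: [0.0, 1.0, 0.008, 0.0]
force: [0.1, -0.5, 0.7]
grip_width: 0.722
```

```bash
python3 - <<'E'
from h import *
import pickle
s=ctrl.sense();im=ctrl.capture("wrist");pickle.dump(s,open("w2.pkl","wb"))
cv2.imwrite("pics/w2.png",cv2.resize(im[:,:,::-1],(768,576),interpolation=cv2.INTER_CUBIC));print(s['time_s'],s['eef_pos'],s['ee_rot'],s['force'],s['grip_width'])
E
```

```text
7.0167 [560.13359024 172.15623745 259.86768305] [2.16945704e-05 9.99968366e-01 7.95332640e-03 1.03766903e-04] [ 0.07030787 -0.48641066  0.73183029] 0.7219622470934174
```

View pics/w2.png

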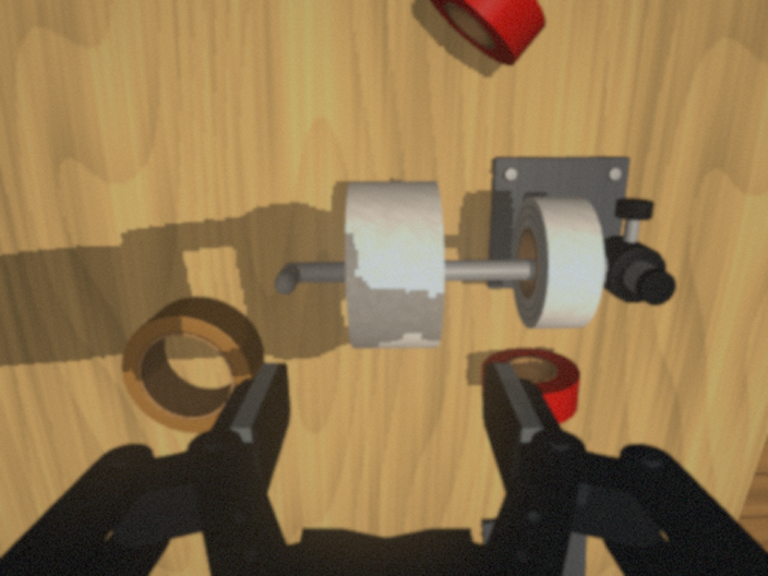

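The wrist view shows wide-roll flat sides at columns 346 and 443, stop tip (287,281), rod at row ~270, post top (656,287), foot corners (494,158), (629,157) and (490,287). The spare roll is clear behind. Fit the stock stand next.

```bash
python3 - <<'E'
from h import *
import pickle
from scipy.optimize import least_squares
s=pickle.load(open("w2.pkl","rb"))
W=lambda x,y:((x+.5)/1.5-.5,(y+.5)/1.5-.5)
T=lambda x,y:(x/5.5+169.6,y/5.5+134.6)
S=lambda x,y:(x/5+219.6,y/5+129.6)
obs=[("wrist",(0,0,167),W(657,287)),("wrist",(-196,0,154),W(287,281)),("wrist",(-100,0,130),W(470,270)),
("wrist",(-55,55,8),W(494,158)),("wrist",(55,55,8),W(629,157)),
*[("top",(a,b,8),T(*q)) for a,b,q in ((55,55,(88,78)),(55,-55,(233,78)),(-55,-55,(232,220)),(-55,55,(85,220)))]]
def f(p):
    c,q=np.cos(p[2]),np.sin(p[2])
    return np.ravel([proj(n,[p[0]+c*x-q*y,p[1]+q*x+c*y,z],s)[0]-u for n,(x,y,z),u in obs])
o=least_squares(f,[701,172,.02],loss='soft_l1',x_scale=[10,10,.1]);p=o.x
print(p[:2],np.degrees(p[2]))
for a,b in zip(obs,f(p).reshape(-1,2)):print(a[0],a[1],np.round(b,1))
c,q=np.cos(p[2]),np.sin(p[2])
R=np.array([[c,-q],[q,c]])
for u in (W(345,265),W(443,265),W(345,283)):
    P=atz("wrist",[u],166,s)[0];print("edge",P,(P[:2]-p[:2])@R)
# roll sides in y: extremes at height 117..; project silhouettes
for xl in (-165,-140,-115):
    th=np.linspace(0,2*np.pi,180);C=np.array([[*(p[:2]+R@[xl,50*np.cos(t)]),117+50*np.sin(t)] for t in th]);u=proj("wrist",C,s)*1.5
    print(xl,u.min(0),u.max(0))
print("rod y at -140",p[:2]+R@[-140,0])
E
```

```text
[701.59656535 173.46118465] 1.4024765925413998
wrist (0, 0, 167) [1.2 0.6]
wrist (-196, 0, 154) [-2.   1.3]
wrist (-100, 0, 130) [-8.4 -0.9]
wrist (-55, 55, 8) [ 0.8 -1. ]
wrist (55, 55, 8) [1.7 0.1]
top (55, 55, 8) [-0.5 -0.4]
top (55, -55, 8) [ 0.3 -0.6]
top (-55, -55, 8) [0.4 0.1]
top (-55, 55, 8) [-0.4  0.3]
edge [539.38904153 182.70354407 166.        ] [-161.93272141   13.20968311]
edge [588.55981116 183.51633989 166.        ] [-112.75678824   12.81876168]
edge [539.30230333 173.18513842 166.        ] [-162.25240032    3.6962518 ]
-165 [338.70587595 178.80739673] [352.40706021 346.2932943 ]
-140 [387.36344425 178.42640945] [388.81746679 346.00095005]
-115 [423.10865418 178.15048809] [438.15155529 345.64564714]
rod y at -140 [561.63850476 170.03463007]
```

Emit:
play_rows --motion '[[[4,2.5,0],[0,0,-0.5]],[[0,0,20],[0,0,0]],[[0,0,20],[0,0,0]],[[0,0,20],[0,0,0]],[[0,0,20],[0,0,0]],[[0,0,10],[0,0,0]],[[0,0,8],[0,0,0]],[[0,0,8],[0,0,0]],[[0,0,8],[0,0,0]],[[0,0,6],[0,0,0]],[[0,0,1],[0,0,0]],[[0,0,0],[0,0,0]],[[0,0,0],[0,0,0]]]'

```text
time_s: 8.15
eef_pos: [564.9, 168.5, 139.3]
ee_rot: [-0.0, 1.0, 0.013, 0.0]
force: [0.3, 0.2, 0.3]
grip_width: 0.73
```

```bash
python3 - <<'E'
from h import *
s=ctrl.sense();im=ctrl.capture("wrist")
cv2.imwrite("pics/w3.png",cv2.resize(im[:,:,::-1],(768,576),interpolation=cv2.INTER_CUBIC));print(s['time_s'],s['eef_pos'],s['force'],s['grip_width'])
E
```

```text
8.15 [564.86319602 168.52206947 139.30449275] [0.33714022 0.23400228 0.29191585] 0.7296061389749607
```

View pics/w3.png

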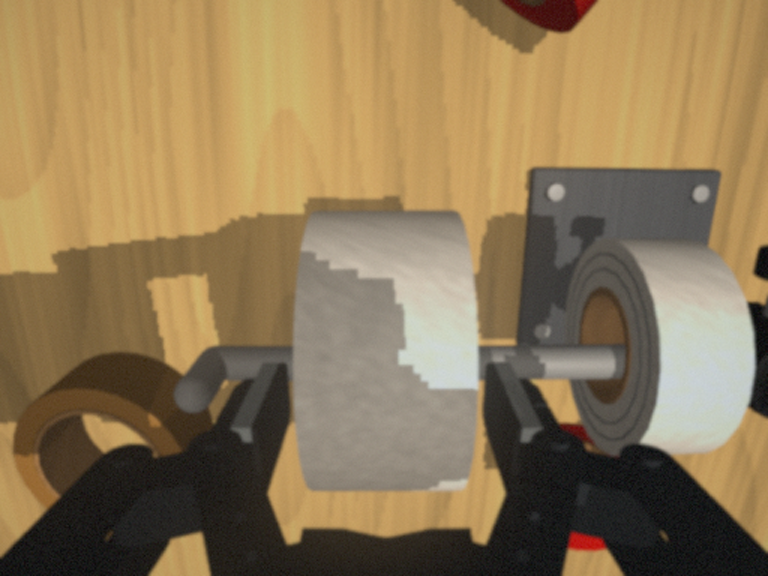

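The fingers straddle the roll evenly: pads at columns ~285 and ~487, roll sides at 295 and 477, with the front finger clear of the stop at ~195. Quick y check on the rod row, observed at ~361.

```bash
python3 - <<'E'
from h import *
s=ctrl.sense()
for y in (166,168,170,172):
    print(y,proj("wrist",[[530,y-.8,130],[600,y+.9,130],[505.7,y-1.5,154]],s)*1.5)
E
```

```text
166 [[285.75205163 369.72587548]
 [486.77005698 370.092865  ]
 [191.77559003 407.21829274]]
168 [[285.51816218 364.59718168]
 [487.32551843 364.9721104 ]
 [191.06343047 401.53347165]]
170 [[285.28393995 359.42674588]
 [487.8837992  359.80990546]
 [190.34849323 395.79370004]]
172 [[285.0494067  354.21429702]
 [488.44489146 354.60598601]
 [189.63082452 389.99852843]]
```

Emit:
play_rows --motion '[[[0,-1.5,1],[0,0,0]],[[0,0,0],[0,0,0]]]'

```text
time_s: 8.37
eef_pos: [564.6, 170.2, 138.0]
ee_rot: [-0.0, 1.0, 0.013, 0.0]
force: [0.2, 0.1, 0.5]
grip_width: 0.725
```

Emit:
play_rows --motion '[[[0,0,0],[0,0,0]],[[0,0,0],[0,0,0]],[[0,0,0],[0,0,0]],[[0,0,0],[0,0,0]],[[0,0,0],[0,0,0]],[[0,0,0],[0,0,0]],[[0,0,0],[0,0,0]],[[0,0,0],[0,0,0]],[[0,0,0],[0,0,0]]]' --fingers 30 --squeeze 60

```text
time_s: 9.12
eef_pos: [564.7, 170.1, 138.2]
ee_rot: [-0.0, 1.0, 0.013, 0.0]
force: [0.7, 1.8, 4.9]
grip_width: 0.576
```

Emit:
play_rows --motion '[[[0,0,-2],[0,0,0]],[[0,0,-2],[0,0,0]],[[0,0,-2],[0,0,0]],[[0,0,-2],[0,0,0]],[[0,0,0],[0,0,0]],[[0,0,0],[0,0,0]]]'

```text
time_s: 9.62
eef_pos: [564.5, 169.9, 145.7]
ee_rot: [0.0, 1.0, 0.013, -0.0]
force: [0.1, 0.7, -2.9]
grip_width: 0.569
```

Emit:
play_rows --motion '[[[0,0,-4],[0,0,0]],[[0,0,-4],[0,0,0]],[[0,0,-4],[0,0,0]],[[0,0,-3],[0,0,0]],[[0,0,0],[0,0,0]],[[0,0,0],[0,0,0]]]'

```text
time_s: 10.12
eef_pos: [564.6, 170.0, 161.0]
ee_rot: [-0.0, 1.0, 0.013, 0.0]
force: [-0.3, 0.1, -3.3]
grip_width: 0.574
```

```bash
python3 - <<'E'
from h import *
s=ctrl.sense();im=ctrl.capture("wrist")
cv2.imwrite("pics/w4.png",cv2.resize(im[:,:,::-1],(768,576),interpolation=cv2.INTER_CUBIC));print(s['time_s'],s['eef_pos'],s['force'],s['wrist_torque'],s['grip_width'])
E
```

```text
10.1167 [564.62169095 170.00348104 161.04450417] [-0.33820906  0.05755872 -3.32519394] [ 0.06964459  0.01736845 -0.01922657] 0.5741640181088079
```

View pics/w4.png

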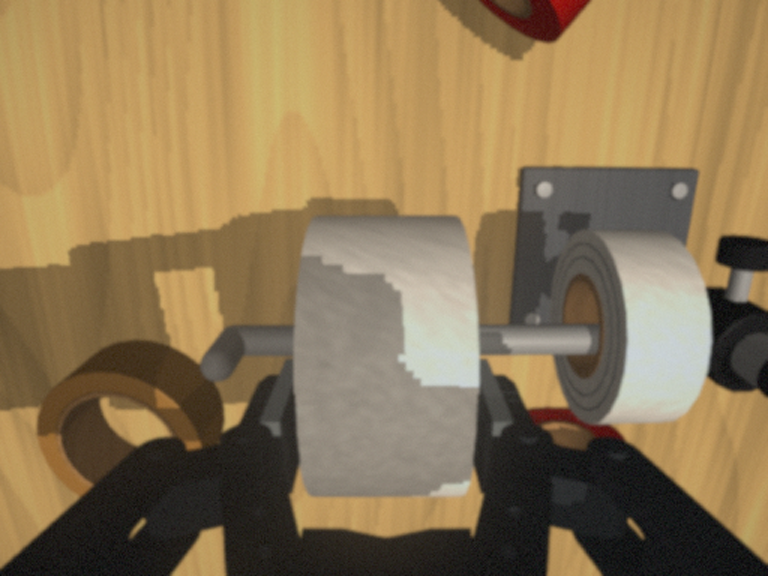

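Emit:
play_rows --motion '[[[-5,0,0],[0,0,0]],[[-6,0,0],[0,0,0]],[[-6,0,0],[0,0,0]],[[-6,0,0],[0,0,0]],[[-4,0,0],[0,0,0]],[[-3,0,0],[0,0,0]],[[-3,0,0],[0,0,0]],[[-3,0,0],[0,0,0]],[[0,0,0],[0,0,0]]]'

```text
time_s: 10.92
eef_pos: [528.1, 169.1, 160.8]
ee_rot: [-0.0, 1.0, 0.013, -0.0]
force: [0.2, -1.0, -3.4]
grip_width: 0.574
```

Emit:
play_rows --motion '[[[-4,0,0],[0,0,0]],[[-5,0,0],[0,0,0]],[[-6,0,0],[0,0,0]],[[-6,0,0],[0,0,0]],[[-6,0,0],[0,0,0]],[[-6,0,0],[0,0,0]],[[-6,0,0],[0,0,0]],[[-6,0,0],[0,0,0]],[[-6,0,0],[0,0,0]],[[-6,0,0],[0,0,0]],[[-6,0,0],[0,0,0]],[[-6,0,0],[0,0,0]],[[-6,0,0],[0,0,0]],[[-6,0,0],[0,0,0]],[[-6,0,0],[0,0,0]],[[0,0,0],[0,0,0]],[[0,0,0],[0,0,0]]]'

```text
time_s: 12.33
eef_pos: [441.5, 166.8, 160.9]
ee_rot: [-0.0, 1.0, 0.013, 0.0]
force: [-0.2, 0.0, -3.5]
grip_width: 0.571
```

Emit:
play_rows --motion '[[[0,0,-12],[0,0,-3.5]],[[0,0,-13],[0,0,-3.55]],[[0.3,10,0],[0,0,0]],[[0.3,18,0],[0,0,0]],[[0.3,23.5,0],[0,0,0]],[[0.3,23.5,0],[0,0,0]],[[0.3,23.5,0],[0,0,0]],[[0.3,23.5,0],[0,0,0]],[[0.3,23.5,0],[0,0,0]],[[0.3,23.5,0],[0,0,0]],[[0.3,23.5,0],[0,0,0]],[[0.3,23.5,0],[0,0,0]],[[0.3,23.5,0],[0,0,0]],[[0.3,23.5,0],[0,0,0]],[[0.3,23.5,0],[0,0,0]],[[0.3,23.5,0],[0,0,0]],[[0.3,23.5,0],[0,0,0]],[[0.3,23.5,0],[0,0,0]],[[0.3,18,0],[0,0,0]],[[0.3,10,0],[0,0,0]]]'

```text
time_s: 14.0
eef_pos: [504.0, -215.8, 184.9]
ee_rot: [0.0, 0.997, 0.073, -0.0]
force: [-0.0, -0.4, -3.9]
grip_width: 0.573
```

Emit:
play_rows --motion '[[[0,6.5,0],[0,0,0]],[[0,0,0],[0,0,0]],[[0,0,0],[0,0,0]]]'

```text
time_s: 14.25
eef_pos: [505.1, -219.1, 185.5]
ee_rot: [-0.0, 0.997, 0.075, -0.0]
force: [-0.5, 1.3, -3.3]
grip_width: 0.576
```

```bash
python3 - <<'E'
from h import *
s=ctrl.sense();im=ctrl.capture("wrist");import pickle;pickle.dump(s,open("w5.pkl","wb"))
cv2.imwrite("pics/w5.png",cv2.resize(im[:,:,::-1],(768,576),interpolation=cv2.INTER_CUBIC));print(s['time_s'],s['eef_pos'],s['ee_rot'],s['force'],s['grip_width'])
y=np.radians(8.56);
for h in (154.8,):
  for dx,z in ((-141,h+24),(-80,h),(-30,h),(0,202)):
    print(dx,z,proj("wrist",[728.2+dx*np.cos(y),-186+dx*np.sin(y),z],s)*1.5)
E
```

```text
14.25 [ 505.10031482 -219.12734356  185.47960513] [-3.36104693e-04  9.97216642e-01  7.45574272e-02 -2.12696845e-04] [-0.4789483   1.27409541 -3.34082175] 0.5759932912607708
-141 178.8 [[630.06257169 367.28839113]]
-80 154.8 [[747.36018546 336.80450686]]
-30 154.8 [[855.3788089  335.04815786]]
0 202 [[1023.24833462  386.29022111]]
```

View pics/w5.png

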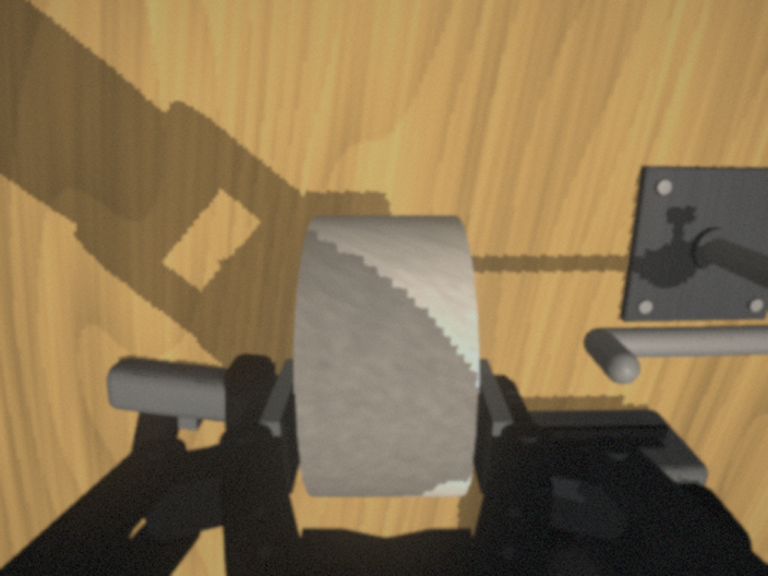

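Stop tip appears at (624,368) and rod at row ~340, within about 1–2 mm of the fit (predicted (630,367) and 337). I'll shift 1 mm and thread the roll on.

Emit:
play_rows --motion '[[[5,1,-0.5],[0,0,0]],[[8,0,0],[0,0,0]],[[8,0,0],[0,0,0]],[[8,0,0],[0,0,0]],[[7,0,0],[0,0,0]],[[5,0,0],[0,0,0]],[[4,0,0],[0,0,0]],[[3,0,0],[0,0,0]],[[2,0,0],[0,0,0]],[[2,0,0],[0,0,0]],[[2,0,0],[0,0,0]],[[2,0,0],[0,0,0]],[[2,0,0],[0,0,0]],[[2,0,0],[0,0,0]],[[0,0,0],[0,0,0]]]'

```text
time_s: 15.55
eef_pos: [565.0, -211.6, 186.3]
ee_rot: [0.0, 0.997, 0.075, 0.0]
force: [0.2, -1.1, -3.2]
grip_width: 0.576
```

Emit:
play_rows --motion '[[[3,0,0],[0,0,0]],[[4,0,0],[0,0,0]],[[5,0,0],[0,0,0]],[[5,0,0],[0,0,0]],[[5,0,0],[0,0,0]],[[5,0,0],[0,0,0]],[[5,0,0],[0,0,0]],[[5,0,0],[0,0,0]],[[5,0,0],[0,0,0]],[[5,0,0],[0,0,0]],[[5,0,0],[0,0,0]],[[5,0,0],[0,0,0]],[[5,0,0],[0,0,0]],[[5,0,0],[0,0,0]],[[5,0,0],[0,0,0]],[[5,0,0],[0,0,0]],[[5,0,0],[0,0,0]],[[4,0,0],[0,0,0]],[[0,0,0],[0,0,0]],[[0,0,0],[0,0,0]]]'

```text
time_s: 17.22
eef_pos: [649.9, -198.8, 186.1]
ee_rot: [-0.0, 0.997, 0.075, -0.0]
force: [-0.1, -0.5, -4.0]
grip_width: 0.573
```

Emit:
play_rows --motion '[[[0,0,3],[0,0,0]],[[0,0,4],[0,0,0]],[[0,0,4],[0,0,0]],[[0,0,4],[0,0,0]],[[0,0,3],[0,0,0]],[[0,0,2],[0,0,0]],[[0,0,1],[0,0,0]],[[0,0,0],[0,0,0]],[[0,0,0],[0,0,0]]]'

```text
time_s: 17.97
eef_pos: [649.8, -198.8, 165.4]
ee_rot: [0.0, 0.997, 0.075, 0.0]
force: [-0.0, -0.2, -2.7]
grip_width: 0.578
```

Emit:
play_rows --motion '[[[0,0,0.5],[0,0,0]],[[0,0,0.5],[0,0,0]],[[0,0,0.5],[0,0,0]],[[0,0,0],[0,0,0]],[[0,0,0],[0,0,0]]]'

```text
time_s: 18.38
eef_pos: [649.8, -198.8, 163.8]
ee_rot: [-0.0, 0.997, 0.075, 0.0]
force: [-0.9, -0.5, -3.6]
grip_width: 0.575
```

Emit:
play_rows --motion '[[[0,0,0.5],[0,0,0]],[[0,0,0.5],[0,0,0]],[[0,0,0],[0,0,0]],[[0,0,0],[0,0,0]]]'

```text
time_s: 18.72
eef_pos: [649.8, -198.8, 163.1]
ee_rot: [0.0, 0.997, 0.075, 0.0]
force: [-1.4, 1.5, -0.5]
grip_width: 0.578
```

Emit:
play_rows --motion '[[[0,0,0.5],[0,0,0]],[[0,0,0.5],[0,0,0]],[[0,0,0],[0,0,0]],[[0,0,0],[0,0,0]]]'

```text
time_s: 19.05
eef_pos: [649.9, -198.9, 163.0]
ee_rot: [0.0, 0.997, 0.075, 0.0]
force: [-2.5, 0.6, 6.9]
grip_width: 0.574
```

Emit:
play_rows --motion '[[[0,0,-0.5],[0,0,0]],[[0,0,0],[0,0,0]],[[0,0,0],[0,0,0]],[[0,0,0],[0,0,0]],[[0,0,0],[0,0,0]]]' --fingers 54

```text
time_s: 19.47
eef_pos: [649.8, -198.8, 162.1]
ee_rot: [-0.0, 0.997, 0.075, -0.0]
force: [0.3, 0.1, 0.3]
grip_width: 0.628
```

Emit:
play_rows --motion '[[[0,0,0],[0,0,0]],[[0,0,0],[0,0,0]],[[0,0,0],[0,0,0]],[[0,0,0],[0,0,0]],[[0,0,0],[0,0,0]],[[0,0,0],[0,0,0]]]' --fingers 62

```text
time_s: 19.97
eef_pos: [649.8, -198.8, 162.3]
ee_rot: [-0.0, 0.997, 0.075, 0.0]
force: [0.0, -0.4, -0.2]
grip_width: 0.724
```

```bash
python3 - <<'E'
from h import *
s=ctrl.sense();im=ctrl.capture("wrist")
cv2.imwrite("pics/w6.png",cv2.resize(im[:,:,::-1],(768,576),interpolation=cv2.INTER_CUBIC));print(s['time_s'],s['eef_pos'],s['force'],s['grip_width'])
E
```

```text
19.9667 [ 649.79028026 -198.8239058   162.31029645] [ 0.04225427 -0.43360341 -0.19656775] 0.7236697383044907
```

View pics/w6.png

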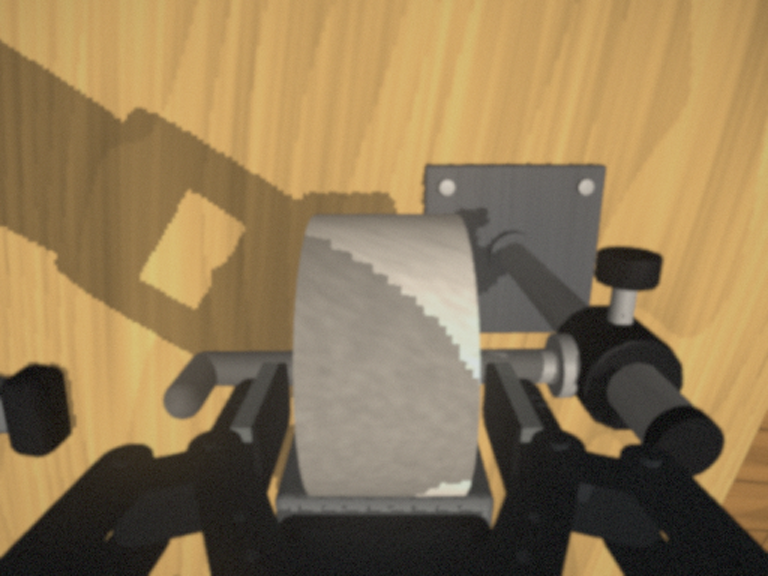

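The roll hangs on the feed rail behind the stop (tip at (185,393)) and before the flange, with both fingers clear and no force. I'll withdraw straight up.

Emit:
play_rows --motion '[[[0,0,-3],[0,0,0]],[[0,0,-5],[0,0,0]],[[0,0,-10],[0,0,0]],[[0,0,-15],[0,0,0]],[[0,0,-20],[0,0,0]],[[0,0,-20],[0,0,0]],[[0,0,-20],[0,0,0]],[[0,0,-20],[0,0,0]],[[-15,0,-15],[0,0,0]],[[-20,0,0],[0,0,0]],[[-20,0,0],[0,0,0]],[[-20,0,0],[0,0,0]],[[0,0,0],[0,0,0]],[[0,0,0],[0,0,0]],[[0,0,0],[0,0,0]],[[0,0,0],[0,0,0]],[[0,0,0],[0,0,0]],[[0,0,0],[0,0,0]],[[0,0,0],[0,0,0]],[[0,0,0],[0,0,0]]]'

```text
time_s: 21.68
eef_pos: [575.8, -209.9, 290.1]
ee_rot: [-0.0, 0.997, 0.075, -0.0]
force: [-0.5, 0.4, -0.1]
grip_width: 0.728
```

```bash
python3 - <<'E'
from h import *
s=ctrl.sense();a=ctrl.capture("wrist");b=ctrl.capture("side")[100:290,180:400]
a=cv2.resize(a[:,:,::-1],(400,300));b=cv2.resize(b[:,:,::-1],(400,345))
cv2.imwrite("pics/w7.png",np.hstack([cv2.copyMakeBorder(a,0,45,0,0,cv2.BORDER_CONSTANT),b]));print(s['time_s'],s['eef_pos'],s['force'],s['grip_width'])
E
```

```text
21.6833 [ 575.79503834 -209.94176634  290.11600375] [-0.47167155  0.43999465 -0.0603409 ] 0.7281621872948673
```

View pics/w7.png

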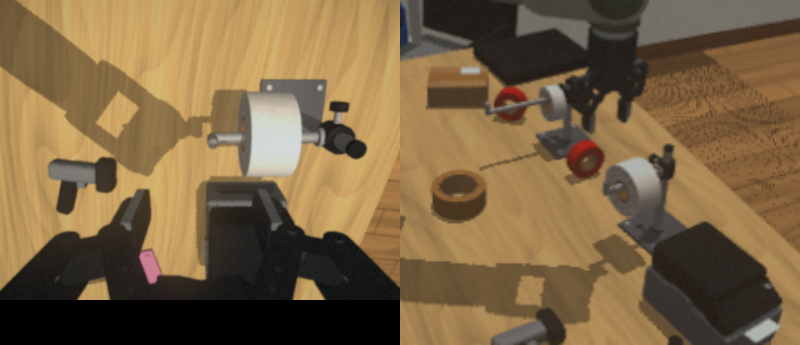

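The wide roll hangs squarely on the feed rail behind its stop. The narrow roll is still on the stock rail, the bystanders look undisturbed and the gripper is clear.

```bash
python3 -c "
from rig import ctrl
print(ctrl.finish_job(), ctrl.sense()['time_s'])"
```

```text
the job is handed in; nothing more can be done
the job is handed in; nothing more can be done
```

The wide label roll now hangs on the feed rail behind its end stop, and I handed the job in at about 22 s of the 69 s allowed. The hand-in gave no verdict.

- **Feed rail height:** I touched the rod from above and found its centre line at about 155 mm, which matched the camera fit of 155.1 mm.
- **Moving the roll:** I lifted it 23 mm and slid it off over the stock stop. I then threaded it over the feed stop, lowered it onto the rod and released it.
- **Forces:** At the points I read it, the wrist force stayed under 10 N throughout. It read only the roll's weight (about 3.4 N) after each pass over a stop, and about zero after release.
- **Final pictures:** The wide roll hangs about 80 mm from the post, with the stop in front of it and the flange behind. The narrow roll is still on the stock rail, and the gripper is well clear at 290 mm height. The tape roll, scanner and carton look undisturbed, judged by eye; I did not measure them.
- **Disagreement:** The last wrist picture before threading put the feed rod about 1 mm further right than the fit. I shifted the approach by 1 mm, and no other check disagreed.

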